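Spread terminal blocks on the scale pan and zero the dial

TASK

The five copper terminal blocks lie heaped in the scale's pan: spread them into one even layer over the whole pan, each lying flat on a square face on the pan floor, at least 30 mm (about two fingers' width) clear of its neighbours, with a block well out towards each of the four corners. Only when they are spread, turn the zero knob on the indicator head beside the scale until its pointer stands on the zero mark. Keep the blocks in the pan and leave the other things on the table where they are.

Things in the scene. Friction and masses are not known exactly. Their poses are not given: they have to be found in the camera images.
- pan_floor (a point): Centre of the inner floor of the scale's rectangular metal pan, about 50 mm above the table. The floor measures 190 mm along this frame's x and 260 mm along y; z is up. The rim is 3 mm thick and stands 12 mm above the floor. The scale does not move or sink.
- block_a: Copper terminal block, 36 x 36 mm square and 24 mm thick, with dark screw holes in its square faces, 0.2 to 0.35 kg; origin at its centre, z square to its two square faces, x and y square to its sides. Starts as the middle one of three lying in a row on the pan floor, 2 to 6 mm between them.
- block_b: Copper terminal block, 36 x 36 mm square and 24 mm thick, with dark screw holes in its square faces, 0.2 to 0.35 kg; origin at its centre, z square to its two square faces, x and y square to its sides. Starts at one end of the row of three on the pan floor, beside block_a.
- block_c: Copper terminal block, 36 x 36 mm square and 24 mm thick, with dark screw holes in its square faces, 0.2 to 0.35 kg; origin at its centre, z square to its two square faces, x and y square to its sides. Starts at one end of the row of three on the pan floor, beside block_a.
- block_d: Copper terminal block, 36 x 36 mm square and 24 mm thick, with dark screw holes in its square faces, 0.2 to 0.35 kg; origin at its centre, z square to its two square faces, x and y square to its sides. Starts on top of the row, lying across a gap between block_a and the block at one end.
- block_e: Copper terminal block, 36 x 36 mm square and 24 mm thick, with dark screw holes in its square faces, 0.2 to 0.35 kg; origin at its centre, z square to its two square faces, x and y square to its sides. Starts on top of the row, lying across a gap between block_a and the block at one end.
- indicator: Indicator head: fixed grey box 110 x 110 x 50 mm beside the scale, left or right (a grey charger with a slotted top, 60 mm high, stands on the other side). Origin under its centre. On top a round white dial plate; its zero mark is the longest, broadest black stroke, with a diamond beyond it, on the box's +x side, away from the robot. The zero knob turns in the middle.
- zero_knob (a joint): Angle of the zero knob. 0: the pointer is on the zero mark. Grows as the knob turns counter-clockwise seen from above; range -1.5 to 1.5 rad, starts at 0.5 to 1.3. It turns with light friction (about 0.04 N m) and stays where it is left.
- knob_grip (a point): Point on the knob's vertical axis, 72 mm above the table. The black bar-shaped grip is 44 mm long (this frame's x) and 12 mm wide (y), from 56 to 83 mm above the table, on a round skirt 56 mm across. The frame turns with the knob; z is up. The pointer is the white line on the +x end of the bar.
- jar: Clear screw jar with black cap, 56 mm wide, 65 mm tall, standing; origin under its centre. Not to be moved.
- cell_a: Green battery cell standing upright, 32 mm diameter, 70 mm tall; origin under its centre. Not to be moved.
- cell_b: Second such green cell, 32 mm diameter, 70 mm tall, standing; origin under its centre. Not to be moved.
- tape: Roll of brown tape lying flat, 90 mm across, 24 mm high; origin under its centre. Not to be moved.
- pliers: Pliers lying flat, about 160 mm long, 14 mm high; origin on the table near the joint, jaws along its x. Not to be moved.
- screwdriver: Screwdriver lying beyond the scale, about 180 mm long; origin on its axis line. Not to be moved.
Mind the look-alikes: they are no part of the job. Leave any blue, green or turquoise look-alike of the block_b alone.

How it is judged:
By the outcome, as a careful person would: the job done as asked, in the order asked, and still so for the second after the job is handed in, with the robot touching nothing.
It also fails if it takes over 72 s, if anything falls off the work surface, if the arm or the gripper's body presses on something with over 40 N, if the wrist force passes 120 N, or if a joint passes its speed limit or range.

ROBOT

A 6-joint arm with a two-finger parallel gripper is mounted at the origin on the work surface. World frame = base frame: x ahead of the robot, y to its left, z up, the work surface at z = 0. Lengths are in m, angles in degrees, forces in N, time in s.
With the tool pointing down it reaches from about 0.4 to 0.825 m from the base axis. Payload 7 kg.
Tool frame: the origin (TCP) lies midway between the tips of the shut fingers; the grasp point (between the pads) lies 19 mm behind it; z points along the fingers, y is the line along which they close (so a half turn about z gives the same grasp; the last joint's range is limited). The gripper opens to 88 mm and grips with 3 to 60 N. Pads are 19 mm wide; open, the fingers measure 130 mm over their backs; the gripper's body (78 mm by 193 mm) begins 47 mm behind the grasp point.
Start: joints at [88.069, 20.546, 0.682, 0, -70.136, -16.507], TCP at [0.213, 0.64, 0.227] pointing down, gripper open.
Joint ranges: [-176.03, 176.03], [-82.01, 121.73], [-58.28, 71.71], [-173.87, 95.51], [-174.79, -0.11], [-173.66, 173.66]. Speed limits (degrees/s): [136.94, 136.94, 172.46, 180, 180, 180].

INTERFACE

Orientations are given as [roll, pitch, yaw] about the fixed x, y, z axes, in that order (R = Rz(yaw) Ry(pitch) Rx(roll)).
In Python, from plant import get_state, optics, order gives the robot as it stands. The module is installed in compiled form; this text tells all that it offers.
- The arm moves only by the tool send_rows, never from a script. Its argument "moves" is a list of rows, each an object with "slide": the shift along the tool's x, y, z as a fraction of full scale, a list of three; "turn": the turn about the tool's z as a fraction of full scale; "gripper": the opening, from 0 (shut) to 1 (fully open). A call has exactly 5 rows; each row is the pose to reach, as a shift and turn from the pose commanded when the call began, along the tool's axes at that moment; what a row does not reach only later rows make up. Full scale, the value 1, is 150 mm for a shift and 90 degrees for a turn. A row lasts 1/12 s, in which the tool goes at most 41.7 mm and 7.16 degrees, less where a joint would pass 70% of its speed; a pose out of reach is approached as far as the arm can. A call with a number of a shift or a turn outside -1 to 1 is refused whole. A call with a gripper value outside its range is refused whole. The fingers move at their own pace and stop on an object; "newtons" is the grip in N (left out, the last holds). Time passes only in rows, so rows that repeat a pose let the fingers close, or fill a call up. It gives the time, the measured TCP pose, the force, the opening and the grip force at its end, in the units of the state.
- get_state(): the state, without advancing time (a new reading comes with each control period).
- optics.capture(name): name is "scene" or "side" or "wrist"; returns a dict with "img" (400x640x3 uint8, red, green, blue), "intrinsics" (3x3 intrinsics, pixels), "origin" and "attitude" of the camera in the world. Camera axes: x right, y down, z forward; pixel columns grow to the right and rows downward; lengths in m; the calibration is good to about 2 mm. A picture is of the moment at which its call begins. There is no depth.
- order.close_job(): hands the job in; it is judged then, once.
Trained networks look in the newest picture that a camera, given by its name, has taken for a name from the list of things; names that differ only in an ending like _2 or _b are one class to them, and where a whole thing is asked for, a point or a joint stands for the part that bears it (a point fixed in the world has none). Each returns a list of dicts, best first, with "p" (0 to 1); they miss things now and then, are a little off and sometimes report something else, mostly with a low value. They report only what shows in the picture. A call takes as long as a camera call. They do not tell look-alikes from the thing itself.
- optics.look_for(camera, name): "location" ([x, y, z] in m, in world coordinates, good to about 4 mm: the middle of the surface that is visible of it).
The state is a dict: "time_s": time; "joints": joint angles; "qd": joint speeds; "joint_torque": joint torques, N m; "tcp_pos": TCP position; "eef_rot": TCP orientation; "contact_force": force on the tool from outside, world axes, zero at the start; "moment": the same for the moment, N m; "gripper_width": finger opening in m; "gripper_force": force on a finger pad.
Only numpy, scipy, OpenCV 4.12 (cv2) and the standard library are available. Lean on these libraries where they do the work, as an engineer would, in place of code of your own. Each camera call takes 0.05 s, during which the arm holds its last target. There are 200 camera calls.

## Working session

There is one attempt and no reset: what is moved stays moved. The work goes in short steps, Python scripts to look and compute and a tool call to move; the robot and the scene stay as the last step left them, time stands still between calls to the robot, and variables do not carry over. Pictures are saved under pics/ and viewed, at most 10 in all, crops included, and the job is handed in when it is done.

Besides the shell and the picture viewer there is one more tool, called in YAML: its name, and indented under it one key for each argument. send_rows: Moves the arm, as the interface text tells. Shift numbers are shares of 150 mm and turn numbers shares of 90 degrees, none past 1 either way. Its arguments: {"type":"object","properties":{"moves":{"type":"array"},"newtons":{"type":"number"}},"required":["moves"]}

```bash
mkdir -p pics; cat > h.py <<'E'
import numpy as np, cv2
from plant import get_state, optics, order
def cap(n,f=None):
    c=optics.capture(n)
    if f: cv2.imwrite('pics/'+f,c['img'][:,:,::-1])
    return c
def R(c):
    a=np.array(c['attitude'],float)
    if a.shape==(3,3): return a
    from scipy.spatial.transform import Rotation as Ro
    return Ro.from_euler('xyz',a,degrees=True).as_matrix()
def onplane(c,uv,z):
    d=R(c)@np.linalg.inv(np.array(c['intrinsics']))@np.array([uv[0],uv[1],1.]); o=np.array(c['origin'])
    return o+d*(z-o[2])/d[2]
def proj(c,p):
    q=np.array(c['intrinsics'])@(R(c).T@(np.array(p)-np.array(c['origin']))); return q[:2]/q[2]
def see(cam,names):
    for n in names:
        for d in optics.look_for(cam,n)[:6]: print(cam,n,np.round(d['location'],3),round(d['p'],2))
E
python3 - <<'E'
from h import *
for n in ('scene','side'):
    c=cap(n,n+'0.png'); print(n,np.round(c['origin'],3),c['attitude'])
    see(n,['block_a','indicator','zero_knob','jar','cell_a','tape','pliers'])
s=get_state(); print(s['tcp_pos'],s['eef_rot'],s['time_s'])
E
```

```text
scene [ 1.315 -0.157  0.668] [-128.83738003    0.99647341   78.10679082]
scene block_a [ 0.794 -0.15   0.022] 0.8
scene block_a [0.774 0.15  0.023] 0.6
scene block_a [ 0.634 -0.015  0.099] 0.59
scene block_a [ 0.654 -0.018  0.07 ] 0.53
scene block_a [ 0.423 -0.041  0.024] 0.53
scene block_a [ 0.573 -0.016  0.097] 0.47
scene indicator [ 0.566 -0.288  0.051] 0.69
scene zero_knob [ 0.54  -0.293  0.054] 0.7
scene jar [0.694 0.235 0.046] 0.94
scene cell_a [ 0.696 -0.296  0.048] 0.81
scene cell_a [ 0.565 -0.289  0.051] 0.68
scene cell_a [ 0.719 -0.238  0.046] 0.64
scene tape [0.373 0.233 0.014] 0.98
scene tape [0.624 0.026 0.048] 0.41
scene pliers [ 0.376 -0.242  0.012] 0.88
side [0.432 0.62  0.777] [-136.98382376   -0.85487487 -167.30292619]
side block_a [0.767 0.161 0.02 ] 0.98
side block_a [ 0.617 -0.003  0.099] 0.87
side block_a [ 0.569 -0.003  0.096] 0.77
side block_a [0.548 0.008 0.072] 0.73
side block_a [0.589 0.004 0.072] 0.69
side block_a [ 0.423 -0.031  0.027] 0.63
side indicator [ 0.53  -0.264  0.053] 0.7
side zero_knob [ 0.534 -0.287  0.055] 0.95
side zero_knob [0.591 0.002 0.068] 0.19
side jar [0.674 0.258 0.065] 0.85
side cell_a [ 0.702 -0.224  0.046] 0.7
side cell_a [ 0.682 -0.292  0.042] 0.63
side tape [0.364 0.239 0.025] 0.55
side pliers [ 0.369 -0.231  0.012] 0.57
[0.2134759  0.64033356 0.22657687] [-1.79997640e+02  2.79474282e-03 -1.84372271e+01] 0.8
```

View pics/scene0.png

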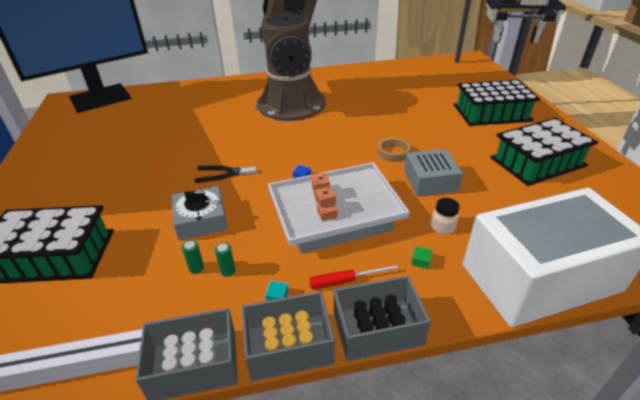

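View pics/side0.png

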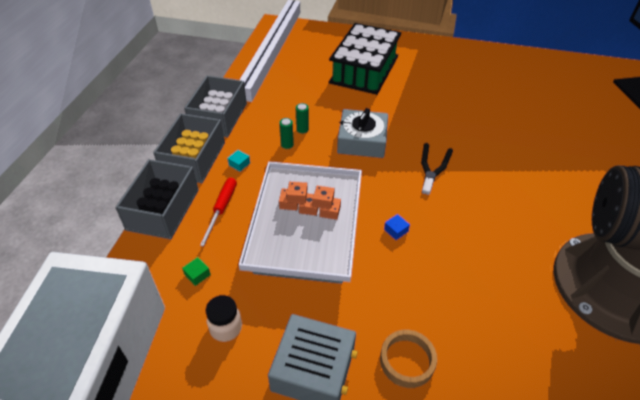

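send_rows:
  moves:
    - {"slide": [0.95, 0.8, -0.3], "turn": 0, "gripper": 1}
    - {"slide": [0.95, 0.8, -0.3], "turn": 0, "gripper": 1}
    - {"slide": [0.95, 0.8, -0.3], "turn": 0, "gripper": 1}
    - {"slide": [0.95, 0.8, -0.3], "turn": 0, "gripper": 1}
    - {"slide": [0.95, 0.8, -0.3], "turn": 0, "gripper": 1}

```text
time_s: 1.22
tcp_pos: [0.3121, 0.4787, 0.2731]
eef_rot: [-179.9, -0.0, -18.5]
contact_force: [0.4, 1.0, 0.7]
gripper_width: 0.0874
gripper_force: 0.0
```

send_rows:
  moves:
    - {"slide": [0.95, 0.8, -0.2], "turn": 0, "gripper": 1}
    - {"slide": [0.95, 0.8, -0.2], "turn": 0, "gripper": 1}
    - {"slide": [0.95, 0.8, -0.2], "turn": 0, "gripper": 1}
    - {"slide": [0.95, 0.8, -0.2], "turn": 0, "gripper": 1}
    - {"slide": [0.95, 0.8, -0.2], "turn": 0, "gripper": 1}

```text
time_s: 1.63
tcp_pos: [0.4093, 0.3195, 0.303]
eef_rot: [-179.9, -0.0, -18.5]
contact_force: [0.3, -0.6, -0.2]
gripper_width: 0.0876
gripper_force: 0.0
```

send_rows:
  moves:
    - {"slide": [0.95, 0.8, 0], "turn": 0, "gripper": 1}
    - {"slide": [0.95, 0.8, 0], "turn": 0, "gripper": 1}
    - {"slide": [0.95, 0.8, 0], "turn": 0, "gripper": 1}
    - {"slide": [0.95, 0.8, 0], "turn": 0, "gripper": 1}
    - {"slide": [0.95, 0.8, 0], "turn": 0, "gripper": 1}

```text
time_s: 2.05
tcp_pos: [0.5065, 0.1603, 0.3019]
eef_rot: [180.0, -0.0, -18.5]
contact_force: [-0.4, 0.7, -0.6]
gripper_width: 0.0875
gripper_force: 0.0
```

send_rows:
  moves:
    - {"slide": [0.9, 0.8, 0], "turn": -0.2, "gripper": 1}
    - {"slide": [0.9, 0.8, 0], "turn": -0.2, "gripper": 1}
    - {"slide": [0.9, 0.8, 0], "turn": -0.2, "gripper": 1}
    - {"slide": [0.9, 0.8, 0], "turn": -0.2, "gripper": 1}
    - {"slide": [0.9, 0.8, 0], "turn": -0.2, "gripper": 1}

```text
time_s: 2.47
tcp_pos: [0.5965, 0.0038, 0.3015]
eef_rot: [180.0, -0.0, -0.5]
contact_force: [0.2, 0.6, -0.0]
gripper_width: 0.0874
gripper_force: 0.0
```

```bash
python3 - <<'E'
from h import *
s=get_state(); print(s['tcp_pos'],s['eef_rot'],s['time_s'],s['joints'],s['contact_force'])
c=cap('wrist','w1.png'); print(c['origin'],c['attitude'])
see('wrist',['block_a','zero_knob'])
E
```

```text
[0.59653264 0.00382388 0.3014705 ] [ 1.79966846e+02 -3.24540643e-03 -4.81977283e-01] 2.4667 [ 1.91436573e+01  1.09684581e+01 -2.75807828e+00  3.32665717e-02
 -7.62815444e+01  7.03664730e+01] [ 0.22458202  0.62070707 -0.00997899]
[0.67009601 0.00413902 0.45928025] [ 1.64018083e+02  2.76581742e-02 -9.04050522e+01]
wrist block_a [ 0.59  -0.004  0.073] 0.76
wrist block_a [0.763 0.157 0.03 ] 0.68
wrist block_a [ 0.643 -0.013  0.076] 0.65
wrist block_a [ 0.537 -0.001  0.074] 0.59
wrist block_a [ 0.778 -0.149  0.023] 0.57
wrist block_a [ 0.567 -0.012  0.102] 0.55
wrist zero_knob [ 0.539 -0.288  0.06 ] 0.89
```

View pics/w1.png

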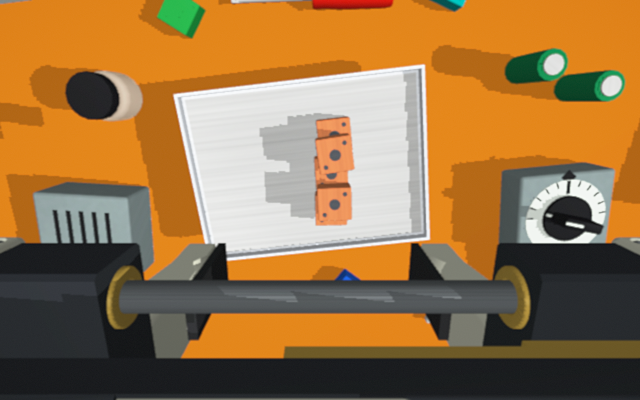

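```bash
python3 - <<'E'
from h import *
im=cv2.imread('pics/w1.png')
cv2.imwrite('pics/w1c.png',cv2.resize(im[55:265,165:435],None,fx=2.8,fy=2.8,interpolation=cv2.INTER_CUBIC))
c=optics.capture('wrist')
for uv in [(177,96),(424,66),(428,238)]: print(onplane(c,uv,.062))
im=cv2.imread('pics/w1.png'); hsv=cv2.cvtColor(im,cv2.COLOR_BGR2HSV)
print(im[155,320],hsv[155,320],hsv[205,335],hsv[300-100,60],hsv[60,300],hsv[215,325])
E
```

```text
[0.67547768 0.15530826 0.062     ]
[ 0.70283271 -0.10489757  0.062     ]
[ 0.51138945 -0.1234748   0.062     ]
[ 98 158 244] [ 12 153 244] [109  20 100] [ 90  24 167] [ 16 224 228] [128  10 100]
```

View pics/w1c.png

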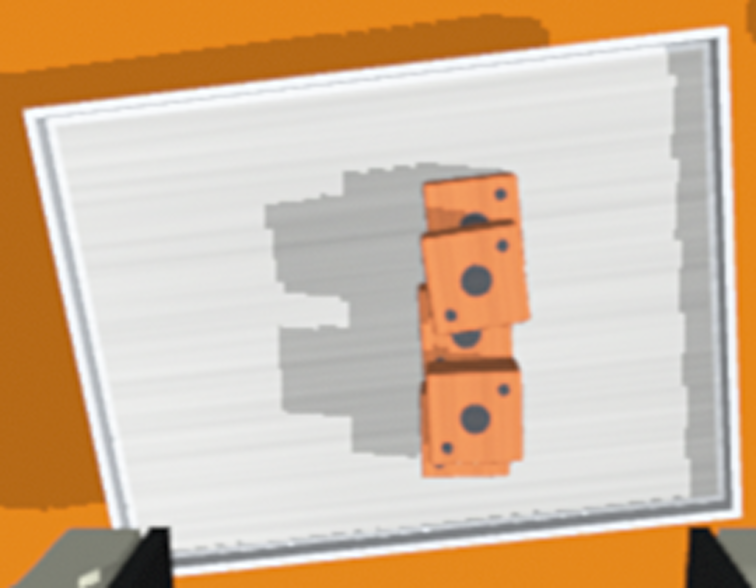

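The crop shows the white rim corners at crop pixels TL (23,110), TR (727,28) and BR (742,517). The top blocks' centre holes are at (476,280) and (475,418), with parts of the row showing beneath. Next I compute everything in the pan frame.

```bash
cat >> h.py <<'E'
def pan(C,yaw,p):
    d=np.array(p[:2])-C; c,s=np.cos(np.radians(yaw)),np.sin(np.radians(yaw)); return np.array([c*d[0]+s*d[1],-s*d[0]+c*d[1]])
E
python3 - <<'E'
from h import *
c=optics.capture('wrist'); f=lambda u,v:(u/2.8+165,v/2.8+55)
TL,TR,BR=[onplane(c,f(*q),.062)[:2] for q in [(23,110),(727,28),(742,517)]]
print(TL,TR,BR,np.linalg.norm(TL-TR),np.linalg.norm(TR-BR))
y1=np.degrees(np.arctan2(-(TL-TR)[0],(TL-TR)[1])); y2=np.degrees(np.arctan2((TR-BR)[1],(TR-BR)[0])); print(y1,y2)
C=(TL+BR)/2; yaw=y1; print(C)
for n,q,z in [('D',(476,280),.098),('E',(475,418),.098),('row+',(475,222),.074),('a',(466,335),.074)]:
    p=onplane(c,f(*q),z); print(n,p,pan(C,yaw,p))
def ya(a,b,z): d=onplane(c,f(*b),z)-onplane(c,f(*a),z); return np.degrees(np.arctan2(d[0],-d[1]))
print('yaws',ya((421,237),(515,222),.098),ya((428,372),(519,370),.098),ya((424,183),(516,174),.074))
# stereo check: tops in side camera
see('side',['block_a'])
cs=cap('side'); print(cs['origin'])
for p in [onplane(c,f(476,280),.098),onplane(c,f(475,418),.098)]: print('side px',proj(cs,p))
for q in (TL,TR,BR): print('side rim px',proj(cs,[*q,.062]))
cv2.imwrite('pics/s1c.png',cv2.resize(cs['img'][150:290,225:375,::-1],None,fx=4,fy=4,interpolation=cv2.INTER_CUBIC))
E
```

```text
[0.67671698 0.16048841] [ 0.70363608 -0.10428548] [ 0.50904364 -0.12505448] 0.2661387741961238 0.19569764385781727
5.805214021290231 6.092160566435488
[0.59288031 0.01771696]
D [ 0.61602647 -0.00999022  0.098     ] [ 0.02022496 -0.02990625]
E [ 0.56416745 -0.00987134  0.098     ] [-0.03135608 -0.0245426 ]
row+ [ 0.63451586 -0.01059758  0.074     ] [ 0.03855809 -0.03238063]
a [ 0.59100415 -0.00728343  0.074     ] [-0.00439525 -0.02468241]
yaws 8.506513653914407 0.8355923541868966 4.981047698385515
side block_a [0.767 0.161 0.02 ] 0.98
side block_a [ 0.617 -0.003  0.099] 0.87
side block_a [ 0.569 -0.003  0.096] 0.77
side block_a [0.548 0.008 0.072] 0.73
side block_a [0.589 0.004 0.072] 0.69
side block_a [ 0.423 -0.031  0.027] 0.63
[0.43192261 0.62012667 0.77705196]
side px [297.74407322 188.44873867]
side px [324.33591226 193.11781777]
side rim px [239.46553739 265.41915735]
side rim px [269.36626683 162.00159261]
side rim px [362.14875914 170.42024953]
```

View pics/s1c.png

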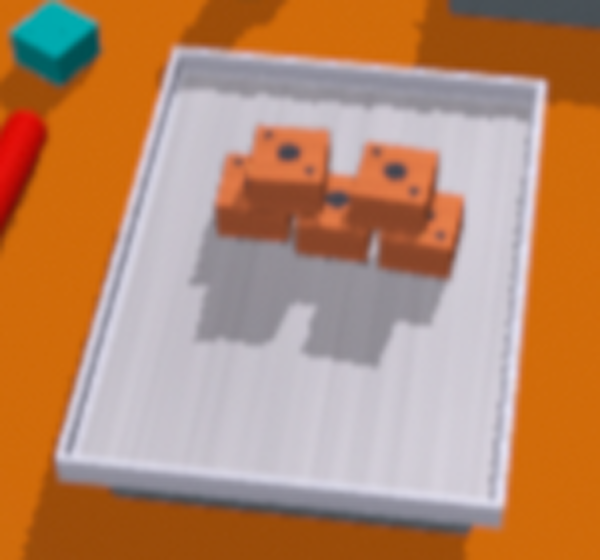

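The side view agrees with the wrist view: holes at (297,188) and (324,193) against predictions of (298,188) and (324,193), with the rim matching too. So the heights and pan pose hold, and I'll grasp the top block on the +x side.

send_rows:
  moves:
    - {"slide": [0.13, 0.09, 0.6], "turn": -0.07, "gripper": 0.7}
    - {"slide": [0.13, 0.09, 0.6], "turn": -0.07, "gripper": 0.7}
    - {"slide": [0.13, 0.09, 0.6], "turn": -0.07, "gripper": 0.7}
    - {"slide": [0.13, 0.09, 0.6], "turn": -0.07, "gripper": 0.7}
    - {"slide": [0.13, 0.09, 0.6], "turn": -0.07, "gripper": 0.7}
  newtons: 30

```text
time_s: 3.23
tcp_pos: [0.615, -0.006, 0.2127]
eef_rot: [180.0, -0.0, 5.9]
contact_force: [-0.5, -0.7, 0.6]
gripper_width: 0.0632
gripper_force: 0.0
```

send_rows:
  moves:
    - {"slide": [0, 0, 0.25], "turn": 0, "gripper": 0.7}
    - {"slide": [0, 0, 0.5], "turn": 0, "gripper": 0.7}
    - {"slide": [0, 0, 0.7], "turn": 0, "gripper": 0.7}
    - {"slide": [0, 0, 0.89], "turn": 0, "gripper": 0.7}
    - {"slide": [0, 0, 0.89], "turn": 0, "gripper": 0.7}

```text
time_s: 3.65
tcp_pos: [0.6127, -0.0062, 0.0754]
eef_rot: [180.0, 0.3, 5.8]
contact_force: [-1.3, -0.5, -0.3]
gripper_width: 0.0613
gripper_force: 0.0
```

send_rows:
  moves:
    - {"slide": [0, 0, 0], "turn": 0, "gripper": 0.2}
    - {"slide": [0, 0, 0], "turn": 0, "gripper": 0.2}
    - {"slide": [0, 0, 0], "turn": 0, "gripper": 0.2}
    - {"slide": [0, 0, 0], "turn": 0, "gripper": 0.2}
    - {"slide": [0, 0, 0], "turn": 0, "gripper": 0.2}

```text
time_s: 4.07
tcp_pos: [0.6162, -0.0066, 0.0805]
eef_rot: [180.0, -0.2, 5.9]
contact_force: [-2.0, -1.3, 9.7]
gripper_width: 0.0357
gripper_force: 30.0
```

send_rows:
  moves:
    - {"slide": [0, 0, -0.15], "turn": 0, "gripper": 0.2}
    - {"slide": [0, 0, -0.3], "turn": 0, "gripper": 0.2}
    - {"slide": [0.1, -0.25, -0.3], "turn": 0, "gripper": 0.2}
    - {"slide": [0.2, -0.5, -0.3], "turn": 0, "gripper": 0.2}
    - {"slide": [0.3, -0.74, -0.3], "turn": 0, "gripper": 0.2}

```text
time_s: 4.48
tcp_pos: [0.6485, 0.1097, 0.1244]
eef_rot: [-179.9, -0.1, 5.8]
contact_force: [0.4, -0.4, -2.6]
gripper_width: 0.0354
gripper_force: 30.0
```

send_rows:
  moves:
    - {"slide": [0, 0, 0.15], "turn": 0, "gripper": 0.2}
    - {"slide": [0, 0, 0.25], "turn": 0, "gripper": 0.2}
    - {"slide": [0, 0, 0.3], "turn": 0, "gripper": 0.2}
    - {"slide": [0, 0, 0.3], "turn": 0, "gripper": 0.2}
    - {"slide": [0, 0, 0.3], "turn": 0, "gripper": 0.2}

```text
time_s: 4.9
tcp_pos: [0.6481, 0.1081, 0.0782]
eef_rot: [180.0, 0.0, 5.8]
contact_force: [1.2, 0.8, -1.7]
gripper_width: 0.0358
gripper_force: 30.0
```

send_rows:
  moves:
    - {"slide": [0, 0, 0.08], "turn": 0, "gripper": 0.2}
    - {"slide": [0, 0, 0.13], "turn": 0, "gripper": 0.2}
    - {"slide": [0, 0, 0.15], "turn": 0, "gripper": 0.2}
    - {"slide": [0, 0, 0.15], "turn": 0, "gripper": 0.2}
    - {"slide": [0, 0, 0.15], "turn": 0, "gripper": 0.2}

```text
time_s: 5.32
tcp_pos: [0.6481, 0.1081, 0.0564]
eef_rot: [180.0, -0.0, 5.9]
contact_force: [-3.8, 0.3, 4.8]
gripper_width: 0.0359
gripper_force: 30.0
```

send_rows:
  moves:
    - {"slide": [0, 0, 0], "turn": 0, "gripper": 0.5}
    - {"slide": [0, 0, 0], "turn": 0, "gripper": 0.5}
    - {"slide": [0, 0, -0.15], "turn": 0, "gripper": 0.5}
    - {"slide": [0, 0, -0.35], "turn": 0, "gripper": 0.5}
    - {"slide": [0, 0, -0.6], "turn": 0, "gripper": 0.7}

```text
time_s: 5.73
tcp_pos: [0.6469, 0.1078, 0.1442]
eef_rot: [179.9, 0.2, 5.8]
contact_force: [0.5, -0.3, 0.1]
gripper_width: 0.0467
gripper_force: 0.0
```

send_rows:
  moves:
    - {"slide": [-0.15, 0.18, 0], "turn": 0, "gripper": 0.7}
    - {"slide": [-0.3, 0.36, 0], "turn": 0, "gripper": 0.7}
    - {"slide": [-0.48, 0.55, 0], "turn": 0, "gripper": 0.7}
    - {"slide": [-0.64, 0.73, 0], "turn": 0, "gripper": 0.7}
    - {"slide": [-0.64, 0.73, 0], "turn": 0, "gripper": 0.7}

```text
time_s: 6.15
tcp_pos: [0.5598, -0.0141, 0.1458]
eef_rot: [-180.0, 0.1, 5.7]
contact_force: [-0.2, -0.1, 0.3]
gripper_width: 0.0614
gripper_force: 0.0
```

```bash
python3 - <<'E'
from h import *
c=cap('side','s2.png'); see('side',['block_a'])
w=cap('wrist','w2.png'); see('wrist',['block_a'])
a=c['img'][150:290,225:375,::-1]; b=w['img']
v=np.vstack([cv2.resize(a,(400,373)),]); b=cv2.resize(b[:,:,::-1],(400,250))
cv2.imwrite('pics/m2.png',np.vstack([v,b])[:600])
s=get_state();print(s['tcp_pos'])
E
```

```text
side block_a [ 0.632 -0.006  0.074] 0.93
side block_a [0.593 0.003 0.074] 0.88
side block_a [0.548 0.007 0.074] 0.76
side block_a [ 0.421 -0.034  0.025] 0.73
side block_a [0.647 0.115 0.069] 0.63
side block_a [0.566 0.002 0.096] 0.58
wrist block_a [ 0.598 -0.011  0.074] 0.98
wrist block_a [ 0.535 -0.003  0.073] 0.84
wrist block_a [ 0.635 -0.012  0.075] 0.77
wrist block_a [ 0.568 -0.017  0.1  ] 0.63
wrist block_a [0.652 0.1   0.072] 0.61
wrist block_a [ 0.436 -0.032  0.023] 0.56
[ 0.56463043 -0.010072    0.1459264 ]
```

View pics/m2.png

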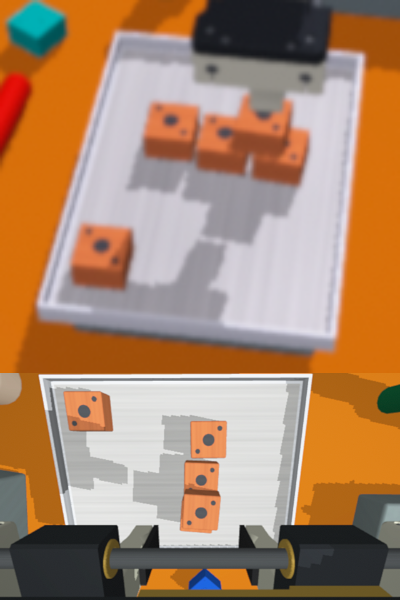

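Block D lies flat in its corner, and E sits under the gripper as expected. Next is grasping E.

send_rows:
  moves:
    - {"slide": [0, 0, 0.15], "turn": 0, "gripper": 0.7}
    - {"slide": [0, 0, 0.3], "turn": 0, "gripper": 0.7}
    - {"slide": [0, 0, 0.4], "turn": 0, "gripper": 0.7}
    - {"slide": [0, 0, 0.45], "turn": 0, "gripper": 0.7}
    - {"slide": [0, 0, 0.45], "turn": 0, "gripper": 0.7}

```text
time_s: 6.77
tcp_pos: [0.5633, -0.0099, 0.076]
eef_rot: [180.0, 0.2, 5.9]
contact_force: [0.2, 0.2, 0.8]
gripper_width: 0.0614
gripper_force: 0.0
```

send_rows:
  moves:
    - {"slide": [0, 0, 0], "turn": 0, "gripper": 0.2}
    - {"slide": [0, 0, 0], "turn": 0, "gripper": 0.2}
    - {"slide": [0, 0, 0], "turn": 0, "gripper": 0.2}
    - {"slide": [0, 0, 0], "turn": 0, "gripper": 0.2}
    - {"slide": [0, 0, 0], "turn": 0, "gripper": 0.2}

```text
time_s: 7.18
tcp_pos: [0.5646, -0.0103, 0.0791]
eef_rot: [180.0, -0.1, 5.9]
contact_force: [0.7, -1.1, 2.3]
gripper_width: 0.0361
gripper_force: 29.8
```

send_rows:
  moves:
    - {"slide": [0, 0, -0.15], "turn": 0, "gripper": 0.2}
    - {"slide": [0, 0, -0.3], "turn": 0, "gripper": 0.2}
    - {"slide": [-0.07, -0.25, -0.3], "turn": 0, "gripper": 0.2}
    - {"slide": [-0.15, -0.5, -0.3], "turn": 0, "gripper": 0.2}
    - {"slide": [-0.22, -0.73, -0.3], "turn": 0, "gripper": 0.2}

```text
time_s: 7.6
tcp_pos: [0.5189, 0.096, 0.1234]
eef_rot: [-180.0, -0.0, 5.7]
contact_force: [0.2, 0.5, -2.2]
gripper_width: 0.0358
gripper_force: 29.8
```

send_rows:
  moves:
    - {"slide": [0, 0, 0.15], "turn": 0, "gripper": 0.2}
    - {"slide": [0, 0, 0.3], "turn": 0, "gripper": 0.2}
    - {"slide": [0, 0, 0.4], "turn": 0, "gripper": 0.2}
    - {"slide": [0, 0, 0.43], "turn": 0, "gripper": 0.2}
    - {"slide": [0, 0, 0.43], "turn": 0, "gripper": 0.2}

```text
time_s: 8.02
tcp_pos: [0.5188, 0.0948, 0.0575]
eef_rot: [179.9, 0.2, 5.8]
contact_force: [0.2, -0.9, -2.7]
gripper_width: 0.0359
gripper_force: 29.8
```

send_rows:
  moves:
    - {"slide": [0, 0, 0.015], "turn": 0, "gripper": 0.2}
    - {"slide": [0, 0, 0.015], "turn": 0, "gripper": 0.5}
    - {"slide": [0, 0, 0.015], "turn": 0, "gripper": 0.5}
    - {"slide": [0, 0, -0.15], "turn": 0, "gripper": 0.5}
    - {"slide": [0, 0, -0.4], "turn": 0, "gripper": 0.5}

```text
time_s: 8.43
tcp_pos: [0.5181, 0.0942, 0.1172]
eef_rot: [179.9, 0.3, 5.8]
contact_force: [0.7, 0.2, -0.3]
gripper_width: 0.0439
gripper_force: 0.0
```

send_rows:
  moves:
    - {"slide": [0.15, 0.18, -0.2], "turn": 0, "gripper": 0.7}
    - {"slide": [0.3, 0.36, -0.2], "turn": 0, "gripper": 0.7}
    - {"slide": [0.48, 0.55, -0.2], "turn": 0, "gripper": 0.7}
    - {"slide": [0.65, 0.75, -0.2], "turn": 0, "gripper": 0.7}
    - {"slide": [0.65, 0.75, -0.2], "turn": 0, "gripper": 0.7}

```text
time_s: 8.85
tcp_pos: [0.6327, -0.0108, 0.1495]
eef_rot: [179.9, -0.2, 5.7]
contact_force: [0.8, 0.8, 0.2]
gripper_width: 0.0607
gripper_force: 0.0
```

```bash
python3 - <<'E'
from h import *
cap('wrist'); w=cap('wrist','w3.png'); see('wrist',['block_a']); see('side',[]) 
c=cap('side','s3.png'); see('side',['block_a'])
v=np.vstack([cv2.resize(c['img'][150:290,225:375,::-1],(600,300)),cv2.resize(w['img'][:280,80:560,::-1],(514,300),interpolation=cv2.INTER_CUBIC) if 0 else cv2.resize(w['img'][:280,80:560,::-1],(600,300))])
cv2.imwrite('pics/m3.png',v)
s=get_state();print(s['tcp_pos'],s['eef_rot'])
# dark hole centres in wrist image surrounded by copper
im=w['img'][:,:,::-1].copy(); hsv=cv2.cvtColor(im,cv2.COLOR_BGR2HSV)
m=cv2.inRange(hsv,(3,90,120),(14,190,255)); m[250:]=0
cs,h=cv2.findContours(m,cv2.RETR_CCOMP,cv2.CHAIN_APPROX_NONE)
C=np.array([.5929,.0177])
for k,q in enumerate(cs):
    A=cv2.contourArea(q)
    if h[0][k][3]>=0 and A>25:
        u=q[:,0].mean(0); p=onplane(w,u,.074); print('hole',u.round(1),A,p.round(4),pan(C,5.9,p).round(4))
E
```

```text
wrist block_a [ 0.782 -0.146  0.028] 0.93
wrist block_a [ 0.546 -0.01   0.074] 0.86
wrist block_a [ 0.599 -0.008  0.072] 0.83
wrist block_a [0.752 0.15  0.03 ] 0.71
wrist block_a [ 0.639 -0.013  0.076] 0.59
wrist block_a [0.649 0.102 0.07 ] 0.55
side block_a [0.52  0.104 0.07 ] 0.92
side block_a [ 0.59  -0.002  0.07 ] 0.9
side block_a [0.647 0.118 0.072] 0.85
side block_a [ 0.787 -0.138  0.022] 0.66
side block_a [0.764 0.161 0.022] 0.66
side block_a [ 0.632 -0.005  0.075] 0.61
[ 0.6279181  -0.00636722  0.14911446] [-1.79990255e+02 -3.20559394e-02  5.87811952e+00]
hole [309.3 223.7] 36.5 [ 0.6223 -0.0031  0.074 ] [ 0.0271 -0.0237]
hole [325.  208.1] 233.0 [ 0.6346 -0.0127  0.074 ] [ 0.0383 -0.0346]
hole [341.4 192.5] 40.0 [ 0.6466 -0.0226  0.074 ] [ 0.0492 -0.0456]
hole [129.1 186.5] 41.0 [0.6365 0.1191 0.074 ] [0.0538 0.0964]
hole [143.4 170. ] 256.0 [0.6487 0.1092 0.074 ] [0.0649 0.0853]
hole [158.  153.5] 43.0 [0.6606 0.0994 0.074 ] [0.0758 0.0743]
```

View pics/m3.png

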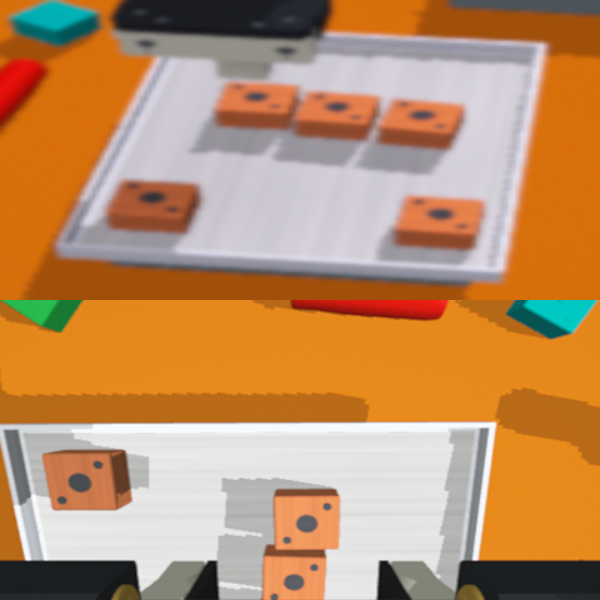

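All row blocks and both placed blocks lie flat. The row's +x block has its hole at world (0.635, -0.013), so I'll take that one next and place it at pan (65, -84).

send_rows:
  moves:
    - {"slide": [0.04, 0.045, 0.2], "turn": 0, "gripper": 0.7}
    - {"slide": [0.04, 0.045, 0.4], "turn": 0, "gripper": 0.7}
    - {"slide": [0.04, 0.045, 0.53], "turn": 0, "gripper": 0.7}
    - {"slide": [0.04, 0.045, 0.6], "turn": 0, "gripper": 0.7}
    - {"slide": [0.04, 0.045, 0.62], "turn": 0, "gripper": 0.7}

```text
time_s: 9.52
tcp_pos: [0.6335, -0.0122, 0.0541]
eef_rot: [180.0, 0.2, 5.9]
contact_force: [-0.5, -0.5, 0.4]
gripper_width: 0.0613
gripper_force: 0.0
```

send_rows:
  moves:
    - {"slide": [0, 0, 0], "turn": 0, "gripper": 0.2}
    - {"slide": [0, 0, 0], "turn": 0, "gripper": 0.2}
    - {"slide": [0, 0, 0], "turn": 0, "gripper": 0.2}
    - {"slide": [0, 0, 0], "turn": 0, "gripper": 0.2}
    - {"slide": [0, 0, 0], "turn": 0, "gripper": 0.2}

```text
time_s: 9.93
tcp_pos: [0.6357, -0.0128, 0.0569]
eef_rot: [180.0, -0.1, 5.9]
contact_force: [-1.6, 1.3, 4.1]
gripper_width: 0.0359
gripper_force: 30.0
```

send_rows:
  moves:
    - {"slide": [0, 0, -0.1], "turn": 0, "gripper": 0.2}
    - {"slide": [0, 0, -0.2], "turn": 0, "gripper": 0.2}
    - {"slide": [0.09, 0.17, -0.2], "turn": 0, "gripper": 0.2}
    - {"slide": [0.18, 0.33, -0.2], "turn": 0, "gripper": 0.2}
    - {"slide": [0.18, 0.33, -0.2], "turn": 0, "gripper": 0.2}

```text
time_s: 10.35
tcp_pos: [0.6689, -0.0622, 0.0859]
eef_rot: [180.0, -0.1, 5.8]
contact_force: [0.5, 0.4, -2.3]
gripper_width: 0.0358
gripper_force: 30.0
```

send_rows:
  moves:
    - {"slide": [0, 0, 0.1], "turn": 0, "gripper": 0.2}
    - {"slide": [0, 0, 0.17], "turn": 0, "gripper": 0.2}
    - {"slide": [0, 0, 0.19], "turn": 0, "gripper": 0.2}
    - {"slide": [0, 0, 0.195], "turn": 0, "gripper": 0.2}
    - {"slide": [0, 0, 0.195], "turn": 0, "gripper": 0.2}

```text
time_s: 10.77
tcp_pos: [0.6659, -0.0596, 0.0567]
eef_rot: [180.0, 0.1, 5.9]
contact_force: [-3.6, -1.8, 3.6]
gripper_width: 0.0355
gripper_force: 30.0
```

send_rows:
  moves:
    - {"slide": [0, 0, 0], "turn": 0, "gripper": 0.5}
    - {"slide": [0, 0, 0], "turn": 0, "gripper": 0.5}
    - {"slide": [0, 0, -0.15], "turn": 0, "gripper": 0.5}
    - {"slide": [0, 0, -0.4], "turn": 0, "gripper": 0.5}
    - {"slide": [0, 0, -0.65], "turn": 0, "gripper": 0.7}

```text
time_s: 11.18
tcp_pos: [0.666, -0.0592, 0.1535]
eef_rot: [180.0, 0.2, 5.9]
contact_force: [0.9, 0.1, -0.0]
gripper_width: 0.0466
gripper_force: 0.0
```

send_rows:
  moves:
    - {"slide": [-0.25, -0.1, 0], "turn": 0, "gripper": 0.7}
    - {"slide": [-0.5, -0.2, 0], "turn": 0, "gripper": 0.7}
    - {"slide": [-0.75, -0.3, 0], "turn": 0, "gripper": 0.7}
    - {"slide": [-0.95, -0.4, 0], "turn": 0, "gripper": 0.7}
    - {"slide": [-0.95, -0.4, 0], "turn": 0, "gripper": 0.7}

```text
time_s: 11.6
tcp_pos: [0.5136, -0.0133, 0.1541]
eef_rot: [-179.9, 0.1, 5.9]
contact_force: [-1.2, 1.0, 0.1]
gripper_width: 0.0612
gripper_force: 0.0
```

```bash
cat >> h.py <<'E'
def holes(ymax=250,cam='wrist',f=None,amin=90):
    cap(cam); w=cap(cam,f); im=w['img'][:,:,::-1].copy(); hsv=cv2.cvtColor(im,cv2.COLOR_BGR2HSV)
    m=cv2.inRange(hsv,(3,90,120),(14,190,255)); m[ymax:]=0
    cs,h=cv2.findContours(m,cv2.RETR_CCOMP,cv2.CHAIN_APPROX_NONE); C=np.array([.5929,.0177])
    for k,q in enumerate(cs):
        A=cv2.contourArea(q)
        if h[0][k][3]>=0 and A>amin:
            u=q[:,0].mean(0); p=onplane(w,u,.074); print('hole',u.round(1),A,p.round(4),pan(C,5.9,p).round(4))
    s=get_state();print(s['tcp_pos'].round(4),pan(C,5.9,s['tcp_pos']).round(4),s['eef_rot'].round(2),s['time_s']); return w
E
python3 -c "
from h import *
holes(f='w4.png'); see('wrist',['block_a'])"
```

```text
hole [161.2 190.3] 226.5 [0.5199 0.0964 0.074 ] [-0.0645  0.0858]
hole [319.2 161.1] 244.5 [ 0.5514 -0.0094  0.074 ] [-0.0441 -0.0227]
hole [326.5  96.5] 280.0 [ 0.5932 -0.0096  0.074 ] [-0.0025 -0.0272]
[ 0.5187 -0.0134  0.1548] [-0.077  -0.0233] [-1.7997e+02 -1.3000e-01  5.9700e+00] 11.7
wrist block_a [ 0.44  -0.034  0.016] 0.95
wrist block_a [ 0.648 -0.06   0.074] 0.94
wrist block_a [0.631 0.101 0.07 ] 0.93
wrist block_a [ 0.593 -0.01   0.071] 0.72
wrist block_a [0.523 0.09  0.074] 0.71
wrist block_a [ 0.554 -0.009  0.072] 0.61
```

send_rows:
  moves:
    - {"slide": [0.22, 0, 0.15], "turn": 0, "gripper": 0.7}
    - {"slide": [0.22, 0, 0.35], "turn": 0, "gripper": 0.7}
    - {"slide": [0.22, 0, 0.53], "turn": 0, "gripper": 0.7}
    - {"slide": [0.22, 0, 0.63], "turn": 0, "gripper": 0.7}
    - {"slide": [0.22, 0, 0.66], "turn": 0, "gripper": 0.7}

```text
time_s: 12.17
tcp_pos: [0.551, -0.0115, 0.0512]
eef_rot: [179.9, 0.3, 5.8]
contact_force: [-0.1, -0.9, 0.5]
gripper_width: 0.0612
gripper_force: 0.0
```

send_rows:
  moves:
    - {"slide": [0, 0, 0], "turn": 0, "gripper": 0.2}
    - {"slide": [0, 0, 0], "turn": 0, "gripper": 0.2}
    - {"slide": [0, 0, 0], "turn": 0, "gripper": 0.2}
    - {"slide": [0, 0, 0], "turn": 0, "gripper": 0.2}
    - {"slide": [0, 0, 0], "turn": 0, "gripper": 0.2}

```text
time_s: 12.58
tcp_pos: [0.5527, -0.0105, 0.0561]
eef_rot: [-180.0, -0.1, 5.9]
contact_force: [0.3, -0.8, 1.4]
gripper_width: 0.0358
gripper_force: 28.9
```

send_rows:
  moves:
    - {"slide": [0, 0, -0.1], "turn": 0, "gripper": 0.2}
    - {"slide": [0, 0, -0.2], "turn": 0, "gripper": 0.2}
    - {"slide": [-0.07, 0.2, -0.2], "turn": 0, "gripper": 0.2}
    - {"slide": [-0.14, 0.41, -0.2], "turn": 0, "gripper": 0.2}
    - {"slide": [-0.14, 0.41, -0.2], "turn": 0, "gripper": 0.2}

```text
time_s: 13.0
tcp_pos: [0.5352, -0.0772, 0.0852]
eef_rot: [-180.0, 0.0, 5.7]
contact_force: [-1.0, 0.5, -3.4]
gripper_width: 0.0364
gripper_force: 28.9
```

send_rows:
  moves:
    - {"slide": [0, 0, 0.1], "turn": 0, "gripper": 0.2}
    - {"slide": [0, 0, 0.17], "turn": 0, "gripper": 0.2}
    - {"slide": [0, 0, 0.19], "turn": 0, "gripper": 0.2}
    - {"slide": [0, 0, 0.195], "turn": 0, "gripper": 0.2}
    - {"slide": [0, 0, 0.195], "turn": 0, "gripper": 0.2}

```text
time_s: 13.42
tcp_pos: [0.5363, -0.0743, 0.0559]
eef_rot: [180.0, 0.1, 5.9]
contact_force: [-3.0, -2.0, 5.8]
gripper_width: 0.0363
gripper_force: 29.1
```

send_rows:
  moves:
    - {"slide": [0, 0, 0], "turn": 0, "gripper": 0.5}
    - {"slide": [0, 0, 0], "turn": 0, "gripper": 0.5}
    - {"slide": [0, 0, -0.1], "turn": 0, "gripper": 0.5}
    - {"slide": [0, 0, -0.25], "turn": 0, "gripper": 0.5}
    - {"slide": [0, 0, -0.4], "turn": 0, "gripper": 0.7}

```text
time_s: 13.83
tcp_pos: [0.5369, -0.0738, 0.1157]
eef_rot: [180.0, 0.1, 5.9]
contact_force: [-0.2, -0.2, 0.4]
gripper_width: 0.0461
gripper_force: 0.0
```

send_rows:
  moves:
    - {"slide": [0.2, -0.18, 0], "turn": 0, "gripper": 0.7}
    - {"slide": [0.42, -0.39, 0], "turn": 0, "gripper": 0.7}
    - {"slide": [0.42, -0.39, 0], "turn": 0, "gripper": 0.7}
    - {"slide": [0.42, -0.39, 0.1], "turn": 0, "gripper": 0.7}
    - {"slide": [0.42, -0.39, 0.2], "turn": 0, "gripper": 0.7}

```text
time_s: 14.25
tcp_pos: [0.5953, -0.008, 0.0858]
eef_rot: [-180.0, -0.1, 6.0]
contact_force: [-0.4, 0.0, -1.4]
gripper_width: 0.0615
gripper_force: 0.0
```

send_rows:
  moves:
    - {"slide": [0, 0, 0.1], "turn": 0, "gripper": 0.7}
    - {"slide": [0, 0, 0.17], "turn": 0, "gripper": 0.7}
    - {"slide": [0, 0, 0.19], "turn": 0, "gripper": 0.7}
    - {"slide": [0, 0, 0.195], "turn": 0, "gripper": 0.7}
    - {"slide": [0, 0, 0.195], "turn": 0, "gripper": 0.7}

```text
time_s: 14.67
tcp_pos: [0.5942, -0.0094, 0.0566]
eef_rot: [180.0, -0.0, 5.9]
contact_force: [-0.1, -0.7, 0.6]
gripper_width: 0.0613
gripper_force: 0.0
```

send_rows:
  moves:
    - {"slide": [0, 0, 0], "turn": 0, "gripper": 0.2}
    - {"slide": [0, 0, 0], "turn": 0, "gripper": 0.2}
    - {"slide": [0, 0, 0], "turn": 0, "gripper": 0.2}
    - {"slide": [0, 0, 0], "turn": 0, "gripper": 0.2}
    - {"slide": [0, 0, 0], "turn": 0, "gripper": 0.2}

```text
time_s: 15.08
tcp_pos: [0.5942, -0.0096, 0.0568]
eef_rot: [180.0, -0.0, 5.9]
contact_force: [-0.1, -0.3, 1.7]
gripper_width: 0.0357
gripper_force: 29.9
```

send_rows:
  moves:
    - {"slide": [0, 0, -0.1], "turn": 0, "gripper": 0.2}
    - {"slide": [0.015, -0.1, -0.1], "turn": 0, "gripper": 0.2}
    - {"slide": [0.015, -0.18, -0.1], "turn": 0, "gripper": 0.2}
    - {"slide": [0.015, -0.18, -0.05], "turn": 0, "gripper": 0.2}
    - {"slide": [0.015, -0.18, -0.005], "turn": 0, "gripper": 0.2}

```text
time_s: 15.5
tcp_pos: [0.593, 0.0184, 0.0564]
eef_rot: [-180.0, 0.0, 5.9]
contact_force: [-9.1, 8.1, 32.4]
gripper_width: 0.0361
gripper_force: 30.0
```

send_rows:
  moves:
    - {"slide": [0, 0, 0], "turn": 0, "gripper": 0.2}
    - {"slide": [0, 0, 0], "turn": 0, "gripper": 0.2}
    - {"slide": [0, 0, 0], "turn": 0, "gripper": 0.6}
    - {"slide": [0, 0, 0], "turn": 0, "gripper": 0.6}
    - {"slide": [0, 0, 0], "turn": 0, "gripper": 0.6}

```text
time_s: 15.92
tcp_pos: [0.5934, 0.0173, 0.057]
eef_rot: [180.0, 0.0, 5.9]
contact_force: [-0.6, -0.6, -0.6]
gripper_width: 0.0496
gripper_force: 0.0
```

send_rows:
  moves:
    - {"slide": [0, 0, -0.2], "turn": 0, "gripper": 0.6}
    - {"slide": [0, 0, -0.4], "turn": 0, "gripper": 0.6}
    - {"slide": [0, 0, -0.6], "turn": 0, "gripper": 0.6}
    - {"slide": [-0.3, 0, -0.8], "turn": 0, "gripper": 0.6}
    - {"slide": [-0.5, 0, -1], "turn": 0, "gripper": 0.6}

```text
time_s: 16.33
tcp_pos: [0.5275, 0.0106, 0.1983]
eef_rot: [180.0, 0.1, 5.8]
contact_force: [-1.3, 0.8, -0.0]
gripper_width: 0.0528
gripper_force: 0.0
```

```bash
python3 - <<'E'
from h import *
w=holes(270,f='w5.png',amin=60); see('wrist',['zero_knob','indicator'])
cap('side','s5.png'); see('side',['zero_knob'])
c=cap('scene'); see('scene',['zero_knob'])
b=cv2.imread('pics/w5.png'); s=cv2.imread('pics/s5.png')
cv2.imwrite('pics/m5.png',np.hstack([b[:300,:],])) if 0 else cv2.imwrite('pics/m5.png',np.vstack([cv2.resize(b[:290],(700,317)),cv2.resize(s[90:300,200:440],(700,283))]))
E
```

```text
hole [420.2 191.3] 153.5 [ 0.5354 -0.0732  0.074 ] [-0.0665 -0.0845]
hole [215.2 188.8] 153.5 [0.52   0.0965 0.074 ] [-0.0645  0.0858]
hole [317.3 110.7] 181.5 [0.5912 0.0185 0.074 ] [-0.0017  0.001 ]
hole [431.8  18.8] 225.5 [ 0.6647 -0.0583  0.074 ] [ 0.0636 -0.083 ]
hole [201.8  16.8] 224.5 [0.6487 0.1095 0.074 ] [0.065  0.0856]
[0.5274 0.0106 0.2036] [-0.0659 -0.0003] [-179.91   -0.43    5.88] 16.4333
wrist zero_knob [ 0.531 -0.269  0.057] 0.97
wrist zero_knob [0.592 0.02  0.071] 0.22
wrist indicator [ 0.536 -0.239  0.05 ] 0.58
side zero_knob [ 0.521 -0.288  0.056] 0.61
scene zero_knob [ 0.54  -0.295  0.056] 0.77
```

View pics/m5.png

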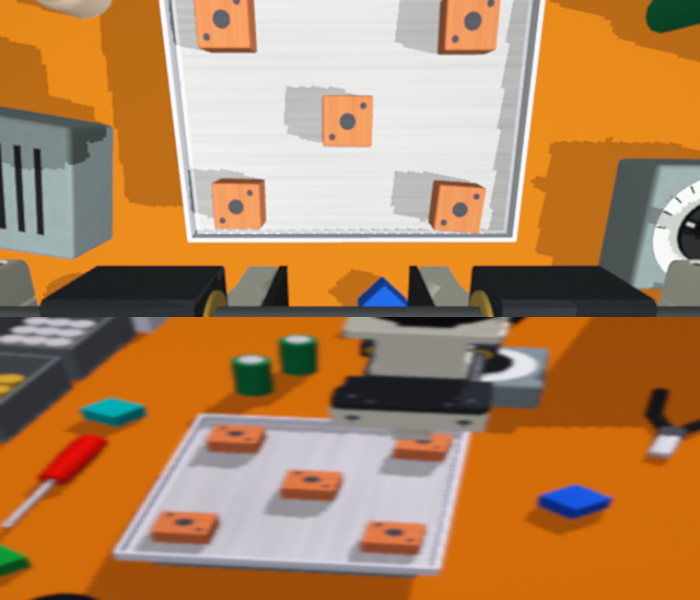

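The five blocks lie flat in an even spread, within 2 mm of their targets. Before touching the knob I want a closer look at it.

send_rows:
  moves:
    - {"slide": [-0.28, 0.9, -0.2], "turn": 0, "gripper": 0.6}
    - {"slide": [-0.28, 0.9, -0.2], "turn": 0, "gripper": 0.6}
    - {"slide": [-0.28, 0.9, -0.2], "turn": 0, "gripper": 0.6}
    - {"slide": [-0.28, 0.9, -0.2], "turn": 0, "gripper": 0.6}
    - {"slide": [-0.28, 0.9, -0.2], "turn": 0, "gripper": 0.6}

```text
time_s: 17.15
tcp_pos: [0.5, -0.1308, 0.2281]
eef_rot: [180.0, 0.1, 5.7]
contact_force: [0.3, 0.1, -0.6]
gripper_width: 0.0526
gripper_force: 0.0
```

send_rows:
  moves:
    - {"slide": [-0.28, 0.9, -0.1], "turn": 0, "gripper": 0.6}
    - {"slide": [-0.28, 0.9, -0.1], "turn": 0, "gripper": 0.6}
    - {"slide": [-0.28, 0.9, -0.1], "turn": 0, "gripper": 0.6}
    - {"slide": [-0.28, 0.9, -0.1], "turn": 0, "gripper": 0.6}
    - {"slide": [-0.28, 0.9, -0.1], "turn": 0, "gripper": 0.6}

```text
time_s: 17.57
tcp_pos: [0.4719, -0.2691, 0.2421]
eef_rot: [-180.0, 0.1, 5.7]
contact_force: [-0.5, 0.2, 0.1]
gripper_width: 0.0522
gripper_force: 0.0
```

```bash
python3 - <<'E'
from h import *
w=cap('wrist'); w=cap('wrist','w6.png'); see('wrist',['zero_knob'])
u=proj(w,[.54,-.292,.06]); print(u, get_state()['tcp_pos'])
x=int(np.clip(u[0]-90,0,460)); y=int(np.clip(u[1]-80,0,240)); print('crop',x,y)
cv2.imwrite('pics/k6.png',cv2.resize(w['img'][y:y+140,x:x+180,::-1],None,fx=4,fy=4,interpolation=cv2.INTER_CUBIC))
E
```

```text
wrist zero_knob [ 0.538 -0.291  0.06 ] 0.86
[353.07160384 110.05681277] [ 0.47235828 -0.2660215   0.24201795]
crop 263 30
```

View pics/k6.png

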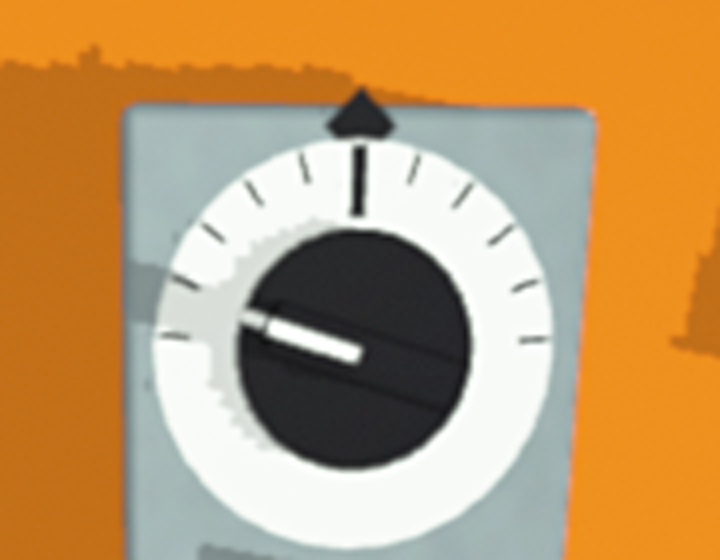

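The zero stroke is at crop (361,147) to (357,215) with the diamond above. The pointer's white line runs from (361,354) to (268,327), about 70° counter-clockwise of zero.

```bash
python3 - <<'E'
from h import *
w=cap('wrist'); f=lambda u,v:(u/4+263,v/4+30); P=lambda u,v,z:onplane(w,f(u,v),z)[:2]
pts=[(152,345),(553,341),(352,137),(348,548)]
q=np.array([P(*p,.053) for p in pts]).astype(np.float32); (cx,cy),r=cv2.minEnclosingCircle(q); print('dial',cx,cy,r, q)
sk=np.array([P(*p,.056) for p in [(238,350),(471,347),(355,229),(353,468)]]).astype(np.float32); print('skirt',cv2.minEnclosingCircle(sk))
a,b=P(268,327,.083),P(361,354,.083); print('tip,base',a,b); d=a-b; pa=np.degrees(np.arctan2(d[1],d[0]))
z0,z1=P(357,215,.053),P(361,147,.053); d=z1-z0; za=np.degrees(np.arctan2(d[1],d[0])); print('pointer',pa,'zero',za)
d=z1-np.array([cx,cy]); print('zero from centre',np.degrees(np.arctan2(d[1],d[0])))
E
```

```text
dial 0.5333896279335022 -0.2898162007331848 0.04732725769281387 [[ 0.52966267 -0.24273624]
 [ 0.5402747  -0.3365389 ]
 [ 0.5800004  -0.28373024]
 [ 0.48642963 -0.29483342]]
skirt ((0.5332929491996765, -0.2900718152523041), 0.027321485802531242)
tip,base [ 0.53736405 -0.26845033] [ 0.53381802 -0.28902261]
pointer 80.2200619877613 zero 3.86933059205719
zero from centre 4.833090564125451
```

send_rows:
  moves:
    - {"slide": [0.39, 0.195, 0], "turn": 0.39, "gripper": 0.5}
    - {"slide": [0.39, 0.195, 0], "turn": 0.39, "gripper": 0.5}
    - {"slide": [0.39, 0.195, 0], "turn": 0.39, "gripper": 0.5}
    - {"slide": [0.39, 0.195, 0], "turn": 0.39, "gripper": 0.5}
    - {"slide": [0.39, 0.195, 0], "turn": 0.39, "gripper": 0.5}

```text
time_s: 18.18
tcp_pos: [0.5343, -0.288, 0.2423]
eef_rot: [180.0, 0.1, -29.5]
contact_force: [0.1, -0.2, -0.0]
gripper_width: 0.0439
gripper_force: 0.0
```

send_rows:
  moves:
    - {"slide": [0, 0, 0], "turn": 0.39, "gripper": 0.5}
    - {"slide": [0, 0, 0], "turn": 0.39, "gripper": 0.5}
    - {"slide": [0, 0, 0], "turn": 0.39, "gripper": 0.5}
    - {"slide": [0, 0, 0], "turn": 0.39, "gripper": 0.5}
    - {"slide": [0, 0, 0], "turn": 0.39, "gripper": 0.5}

```text
time_s: 18.6
tcp_pos: [0.5341, -0.2879, 0.2429]
eef_rot: [180.0, 0.0, -64.6]
contact_force: [-0.4, -0.4, -0.2]
gripper_width: 0.0438
gripper_force: 0.0
```

send_rows:
  moves:
    - {"slide": [0, 0, 0.6], "turn": 0.39, "gripper": 0.5}
    - {"slide": [0, 0, 0.6], "turn": 0.39, "gripper": 0.5}
    - {"slide": [0, 0, 0.6], "turn": 0.39, "gripper": 0.5}
    - {"slide": [0, 0, 0.6], "turn": 0.39, "gripper": 0.5}
    - {"slide": [0, 0, 0.6], "turn": 0.39, "gripper": 0.5}

```text
time_s: 19.02
tcp_pos: [0.5333, -0.2878, 0.1515]
eef_rot: [179.8, 0.0, -99.7]
contact_force: [0.0, -0.6, 0.1]
gripper_width: 0.0438
gripper_force: 0.0
```

send_rows:
  moves:
    - {"slide": [0, 0, 0], "turn": 0, "gripper": 0.5}
    - {"slide": [0, 0, 0], "turn": 0, "gripper": 0.5}
    - {"slide": [0, 0, 0], "turn": 0, "gripper": 0.5}
    - {"slide": [0, 0, 0], "turn": 0, "gripper": 0.5}
    - {"slide": [0, 0, 0], "turn": 0, "gripper": 0.5}

```text
time_s: 19.43
tcp_pos: [0.5336, -0.2891, 0.1535]
eef_rot: [-180.0, 0.0, -99.3]
contact_force: [-0.2, 0.6, -0.2]
gripper_width: 0.0438
gripper_force: 0.0
```

send_rows:
  moves:
    - {"slide": [0, 0, 0.2], "turn": 0, "gripper": 0.5}
    - {"slide": [0, 0, 0.4], "turn": 0, "gripper": 0.5}
    - {"slide": [0, 0, 0.52], "turn": 0, "gripper": 0.5}
    - {"slide": [0, 0, 0.59], "turn": 0, "gripper": 0.5}
    - {"slide": [0, 0, 0.6], "turn": 0, "gripper": 0.5}
  newtons: 15

```text
time_s: 19.85
tcp_pos: [0.5323, -0.2891, 0.0613]
eef_rot: [179.8, 0.0, -99.4]
contact_force: [0.3, 0.1, -0.8]
gripper_width: 0.0441
gripper_force: 0.0
```

send_rows:
  moves:
    - {"slide": [0, 0, 0], "turn": 0, "gripper": 0.4}
    - {"slide": [0, 0, 0], "turn": 0, "gripper": 0}
    - {"slide": [0, 0, 0], "turn": 0, "gripper": 0}
    - {"slide": [0, 0, 0], "turn": 0, "gripper": 0}
    - {"slide": [0, 0, 0], "turn": 0, "gripper": 0}

```text
time_s: 20.27
tcp_pos: [0.5341, -0.2895, 0.0643]
eef_rot: [-179.9, -0.0, -99.4]
contact_force: [-0.3, 0.5, 0.3]
gripper_width: 0.0161
gripper_force: 0.0
```

send_rows:
  moves:
    - {"slide": [0, 0, 0], "turn": 0, "gripper": 0}
    - {"slide": [0, 0, 0], "turn": 0, "gripper": 0}
    - {"slide": [0, 0, 0], "turn": 0, "gripper": 0}
    - {"slide": [0, 0, 0], "turn": 0, "gripper": 0}
    - {"slide": [0, 0, 0], "turn": 0, "gripper": 0}

```text
time_s: 20.68
tcp_pos: [0.5343, -0.2895, 0.0641]
eef_rot: [-179.9, -0.0, -99.4]
contact_force: [0.4, 0.5, 6.2]
gripper_width: 0.0118
gripper_force: 14.9
```

send_rows:
  moves:
    - {"slide": [0, 0, 0], "turn": 0.07, "gripper": 0}
    - {"slide": [0, 0, 0], "turn": 0.14, "gripper": 0}
    - {"slide": [0, 0, 0], "turn": 0.21, "gripper": 0}
    - {"slide": [0, 0, 0], "turn": 0.28, "gripper": 0}
    - {"slide": [0, 0, 0], "turn": 0.35, "gripper": 0}

```text
time_s: 21.1
tcp_pos: [0.5359, -0.2901, 0.0642]
eef_rot: [-179.8, 0.1, -131.2]
contact_force: [6.1, -3.2, -0.1]
gripper_width: 0.0118
gripper_force: 15.0
```

send_rows:
  moves:
    - {"slide": [0, 0, 0], "turn": 0.07, "gripper": 0}
    - {"slide": [0, 0, 0], "turn": 0.14, "gripper": 0}
    - {"slide": [0, 0, 0], "turn": 0.21, "gripper": 0}
    - {"slide": [0, 0, 0], "turn": 0.28, "gripper": 0}
    - {"slide": [0, 0, 0], "turn": 0.35, "gripper": 0}

```text
time_s: 21.52
tcp_pos: [0.5368, -0.2915, 0.0642]
eef_rot: [-179.7, 0.3, -162.7]
contact_force: [8.5, -12.3, -5.4]
gripper_width: 0.0118
gripper_force: 15.0
```

send_rows:
  moves:
    - {"slide": [0, 0, 0], "turn": 0.07, "gripper": 0}
    - {"slide": [0, 0, 0], "turn": 0.12, "gripper": 0}
    - {"slide": [0, 0, 0], "turn": 0.145, "gripper": 0}
    - {"slide": [0, 0, 0], "turn": 0.145, "gripper": 0}
    - {"slide": [0, 0, 0], "turn": 0.145, "gripper": 0}

```text
time_s: 21.93
tcp_pos: [0.537, -0.2922, 0.0643]
eef_rot: [-179.7, 0.3, -175.4]
contact_force: [8.9, -14.6, -6.2]
gripper_width: 0.0119
gripper_force: 15.0
```

send_rows:
  moves:
    - {"slide": [0, 0, 0], "turn": 0, "gripper": 0}
    - {"slide": [0, 0, 0], "turn": 0, "gripper": 0}
    - {"slide": [0, 0, 0], "turn": 0, "gripper": 0.5}
    - {"slide": [0, 0, 0], "turn": 0, "gripper": 0.5}
    - {"slide": [0, 0, 0], "turn": 0, "gripper": 0.5}

```text
time_s: 22.35
tcp_pos: [0.5328, -0.2893, 0.0629]
eef_rot: [180.0, -0.1, -175.5]
contact_force: [-1.0, 0.2, 0.2]
gripper_width: 0.0266
gripper_force: 0.0
```

send_rows:
  moves:
    - {"slide": [0, 0, -0.1], "turn": 0, "gripper": 0.5}
    - {"slide": [0, 0, -0.3], "turn": 0, "gripper": 0.5}
    - {"slide": [0, 0, -0.5], "turn": 0, "gripper": 0.5}
    - {"slide": [0, 0, -0.75], "turn": 0, "gripper": 0.5}
    - {"slide": [0, 0, -1], "turn": 0, "gripper": 0.5}

```text
time_s: 22.77
tcp_pos: [0.5323, -0.2888, 0.2141]
eef_rot: [179.9, -0.1, -175.5]
contact_force: [1.3, -0.9, -0.3]
gripper_width: 0.0437
gripper_force: 0.0
```

send_rows:
  moves:
    - {"slide": [-0.5, 0, -0.2], "turn": 0, "gripper": 0.5}
    - {"slide": [-0.5, 0, -0.2], "turn": 0, "gripper": 0.5}
    - {"slide": [-0.5, 0, -0.2], "turn": 0, "gripper": 0.5}
    - {"slide": [-0.5, 0, -0.2], "turn": 0, "gripper": 0.5}
    - {"slide": [-0.5, 0, -0.2], "turn": 0, "gripper": 0.5}

```text
time_s: 23.18
tcp_pos: [0.6076, -0.2829, 0.2421]
eef_rot: [179.9, -0.1, -175.5]
contact_force: [-0.7, 1.1, -0.9]
gripper_width: 0.0439
gripper_force: 0.0
```

```bash
python3 - <<'E'
from h import *
cap('wrist'); w=cap('wrist','w7.png'); s=get_state(); print(s['tcp_pos'],s['eef_rot'],s['time_s'])
u=proj(w,[.5335,-.2895,.06]); print(u)
x=int(np.clip(u[0]-90,0,460)); y=int(np.clip(u[1]-80,0,240)); print('crop',x,y)
cv2.imwrite('pics/k7.png',cv2.resize(w['img'][y:y+140,x:x+180,::-1],None,fx=4,fy=4,interpolation=cv2.INTER_CUBIC))
E
```

```text
[ 0.60706014 -0.28324428  0.24242177] [ 1.79958497e+02 -1.05655006e-01 -1.75495462e+02] 23.2833
[315.69119718 102.4097941 ]
crop 225 22
```

View pics/k7.png

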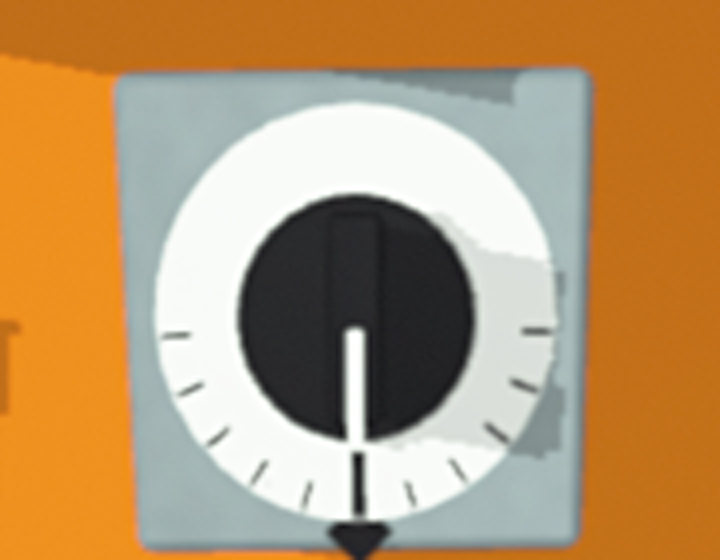

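The pointer's line from (354,330) to (357,440) runs straight into the zero stroke at (357,453) to (360,515). I'll check the angles and the blocks with numbers.

```bash
python3 - <<'E'
from h import *
w=optics.capture('wrist'); g=cv2.cvtColor(w['img'],cv2.COLOR_RGB2GRAY).astype(float)
def line(v0,v1,u0,u1,sgn,z):
    P=[]
    for v in range(v0,v1):
        r=g[v,u0:u1]; t=np.clip(sgn*(r-np.median(r)),0,None); t[t<.3*t.max()]=0
        P.append(onplane(w,(u0+(t*np.arange(len(r))).sum()/t.sum(),v),z)[:2])
    P=np.array(P); f=np.polyfit(P[:,0],P[:,1],1); return np.degrees(np.arctan(f[0])),f
a,f=line(22+84,22+104,305,322,1,.083); b,h=line(22+115,22+127,305,325,-1,.053)
print('pointer',a,'zero',b)
cx,cy=.5335,-.2895
for n,(k,x) in dict(p=(f,.553),z=(h,.573)).items(): y=np.polyval(k,x); print(n,'from axis',np.degrees(np.arctan2(y-cy,x-cx)))
see('side',[]); c=cap('side','s8.png'); see('side',['block_a','jar','cell_a'])
E
```

```text
pointer 4.374656873382047 zero 4.904132508212724
p from axis -1.588225604292857
z from axis 2.4106627996826715
side block_a [ 0.423 -0.033  0.027] 0.98
side block_a [0.647 0.115 0.071] 0.95
side block_a [0.765 0.164 0.023] 0.95
side block_a [0.521 0.106 0.073] 0.92
side block_a [0.588 0.025 0.075] 0.82
side block_a [ 0.786 -0.137  0.022] 0.69
side jar [0.674 0.261 0.06 ] 0.79
side cell_a [ 0.684 -0.291  0.043] 0.58
side cell_a [ 0.537 -0.061  0.074] 0.56
```

```bash
python3 -c "
from plant import order
print(order.close_job())"
```

```text
the job is handed in; nothing more can be done
None
```

The five blocks lie flat, one near each corner of the pan and one in the middle, each more than 30 mm clear of its neighbours; the zero knob was then turned to within about 0.5° of the zero mark, and the job was handed in at about 23 s.

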